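# Rock the locating block out of the drilling jig

### The job

The brass locating block has to come out of the blue drilling jig, but it is stuck fast under two stiff shoes, one on each side. Grip it by its tower and rock it side to side, toward one shoe and then toward the other, until it has pushed both shoes outward; do not wrench it or push the jig or its shoes with the gripper, and leave the small things around alone. Then lift it straight up and finish still holding it in the gripper, still and upright over the jig, with its foot just clear above the tops of the shoes (no more than about 5 cm above them).

Things in the scene. Friction and masses are not known exactly. Their poses are not given: they have to be found in the camera images.
- locating_block: Brass locating block, 30 x 36 x 106 mm, about 0.3 kg, standing in the jig's seat. Origin: centre of its underside; z up; it rocks along its y. From below: round foot (radius 10 mm, lying along x), web 14 mm thick in y, crossbar at z = 44 to 52 mm with ears out to y = +18 and -18 mm, and a plain tower 24 mm (x) by 20 mm (y), z = 52 to 106 mm: grip it there.
- block_top (a point): Centre of the top face of the block's tower, 106 mm above the block's underside.
- jig: Drilling jig, fixed on the bench: blue base plate 80 mm (x) by 150 mm (y) by 14 mm, two grey pedestals with a steel sliding shoe each, left shoe at +y, right at -y. Origin: centre of its underside, on the bench; z up. The block stands at its centre, in a seat 8 mm deep with its floor at z = 6 mm and 0.75 mm play all round; block and jig axes agree. Highest parts: shoe tops, z = 66 mm.
- rock_axis (a point): Point 16 mm above the bench at the jig's centre: the centre of the block's round foot. The block rocks about the line through it along the jig's x. Tilted about 0.2 rad toward a shoe, its ear pushes that shoe out by about 6 mm; the shoe meets its stop at about 0.26 rad.
- shoe_left_lip (a point): Middle of the inner top edge of the left shoe's lip, 66 mm above the bench, 14 mm from the jig's centre plane when the shoe is in. The shoe's face is 0.5 mm outside the ear; the lip is 5.5 mm thick, 2.5 mm above the ear and reaches 4 mm over it, so a straight pull only catches. The upright block comes free once both shoes are more than about 4.5 mm out.
- shoe_right_lip (a point): The same point of the right shoe.
- shoe_left (a joint): How far the left shoe is pushed outward along the jig's +y, m: 0 is in, 0.008 its stop. Stiff sliding friction of about 7 N, no spring: it stays where it is pushed. Starts between 0 and 0.001.
- shoe_right (a joint): The same for the right shoe, which moves outward along the jig's -y.
- wax_block: Bystander: green wax block 37 x 53 x 24 mm, lying loose on the bench; origin at the centre of its underside.
- thread_spool: Bystander: small wooden spool with copper-coloured winding, 24 mm across, 30 mm tall, standing loose; origin at the centre of its underside.
- loupe: Bystander: black loupe, 39 x 21 x 21 mm, lying loose; origin at the centre of its underside.
Mind the look-alikes: they are no part of the job. Leave any red look-alike of the locating_block alone.

How it is judged:
On the way, in this order (a step that is already met when the one before it is completed fails the run):
1. the block, still in its seat, has been rocked toward one side and has pushed that shoe outward by more than 3 mm (value of joint any of shoe_left, shoe_right above 0.003 m and angle between locating_block's own z axis and vertical above 0.06 rad and z of locating_block in the frame of jig below 0.025 m), for 0.05 s.
2. rocked the other way, both shoes are pushed outward by more than 3 mm, the block still in its seat (value of joint each of shoe_left, shoe_right above 0.003 m and angle between locating_block's own z axis and vertical above 0.06 rad and z of locating_block in the frame of jig below 0.025 m), for 0.05 s.
At the end, for the whole second after the job is handed in: The gripper holds the block (more than 2 N on it) at rest (under 20 mm/s), its underside 2 to 60 mm above the shoe tops, within 30 mm sideways of the jig's centre, tilted less than 0.2 rad and not touching the jig; both shoes stand more than 3 mm outward (z of locating_block in the frame of jig between 0.068 and 0.126 m and horizontal distance between locating_block and jig below 0.03 m and angle between locating_block's own z axis and vertical below 0.2 rad and contact force between the fingers and locating_block above 2 N and contact force between locating_block and jig below 0.2 N and linear speed of locating_block below 0.02 m/s and value of joint each of shoe_left, shoe_right above 0.003 m); the arm keeps its last pose, push and grip.
It fails at once if the gripper's fingers press the jig or its shoes with more than 5 N (contact force between the fingers and jig above 5 N).
It fails at once if the block is wrenched against the jig with more than 130 N (contact force between locating_block and jig above 130 N).
It fails at once if the wax block is moved more than 20 mm (distance of wax_block from where it was at the start of the episode above 0.02 m).
It fails at once if the thread spool is moved more than 20 mm (distance of thread_spool from where it was at the start of the episode above 0.02 m).
It fails at once if the loupe is moved more than 20 mm (distance of loupe from where it was at the start of the episode above 0.02 m).
It also fails if it takes over 38 s, if anything falls off the work surface, if the arm or the gripper's body presses on something with over 40 N, if the wrist force passes 120 N, or if a joint passes its speed limit or range.

### The arm

A 6-joint arm with a two-finger parallel gripper is mounted at the origin on a cart in front of the work surface, level with it; the furniture and walls round the work are solid. World frame = base frame: x ahead of the robot, y to its left, z up, the work surface at z = 0. Lengths are in m, angles in rad, forces in N, time in s.
With the tool pointing down it reaches from about 0.225 to 0.875 m from the base axis. Payload 3.4 kg.
Tool frame: the origin (TCP) lies at the very end of the fingers, on their centre line; the grasp point (between the pads) lies 19 mm behind it; z points along the fingers, x is the direction in which the jaws open and shut, and the axes are right-handed (so a half turn about z gives the same grasp; the last joint's range is limited). The gripper opens to 85 mm and grips with 20 to 120 N. Pads are 22 mm wide; open, the fingers measure 114 mm over their backs; the gripper's body (76 mm by 85 mm) begins 54 mm behind the grasp point. The pads swing forward as they close: fully open they stand 13 mm farther back than shut.
Start: joints at [1.136, 0.276, 1.505, -0, 1.361, -0.121], TCP at [0.178, 0.547, 0.231] pointing down, gripper open.
Joint ranges: [-2.89, 2.89], [-0.75, 2.08], [0.22, 2.7], [-1.18, 4.32], [0.11, 2.71], [-2.7, 2.7]. Speed limits (rad/s): [2.57, 2.57, 3.14, 3.14, 3.14, 3.14].

### API

Orientations are given as a unit quaternion [w, x, y, z].
In Python, from rig import manip gives the robot as it stands.
- The arm moves only by the tool carry_out, never from a script. Its argument "series" is a list of rows, each a list of 2 entries, a list of its own where there are three numbers: the shift along the tool's x, y, z in mm, then the turn about the tool's z in degrees. A call has 1 to 10 rows; each row shifts and turns the pose as measured when the row begins, along the tool's axes as they then stand; what a row does not reach is not made up. A row lasts 1/12 s, in which the tool goes at most 41.7 mm and 7.16 degrees, less where a joint would pass 70% of its speed; a pose out of reach is approached as far as the arm can. A call is refused whole if a number of a shift passes 41.7 or a number of a turn 7.16, either way. A call with a gripper value outside its range is refused whole. "fingers" is the finger opening in mm, from 0 to 85.4, set as the call begins (left out, the last holds). The fingers move at their own pace and stop on an object; "squeeze" is the grip in N (left out, the last holds). Time passes only in rows, so rows that do not move let the fingers close. It gives the time, the measured TCP pose, the force and the opening at its end, in the units of the state.
- manip.get_state(): the state, without advancing time (a new reading comes with each control period).
- manip.get_image(name): name is "side" or "top"; returns a dict with "frame" (384x512x3 uint8, blue, green, red), "K" (3x3 intrinsics, pixels), "rvec" (rotation vector, rad) and "tvec" (3), from world to camera coordinates, as OpenCV has them. Camera axes: x right, y down, z forward; pixel columns grow to the right and rows downward; lengths in m; the calibration is good to about 2 mm. A picture is of the moment at which its call begins. There is no depth.
- manip.sign_off(): hands the job in, once; it reports no verdict.
The state is a dict: "clock": time; "qpos": joint angles; "qd": joint speeds; "effort": joint torques, N m; "position": TCP position; "ee_rot": TCP orientation; "contact_force": force on the tool from outside, world axes, zero at the start; "moment": the same for the moment, N m; "width": finger opening in m.
Only numpy, scipy, OpenCV 4.12 (cv2) and the standard library are available. Lean on these libraries where they do the work, as an engineer would, in place of code of your own. Each camera call takes 0.05 s, during which the arm holds its last target. There are 200 camera calls.

## Working session

There is one attempt and no reset: what is moved stays moved. The work goes in short steps, Python scripts to look and compute and a tool call to move; the robot and the scene stay as the last step left them, time stands still between calls to the robot, and variables do not carry over. Pictures are saved under pics/ and viewed, about 8 in all and at most 12, crops included, and the job is handed in when it is done.

Besides the shell and the picture viewer there is one more tool, called after "Call:" as name([rows], argument=value, ...), one row to a line, values as JSON. carry_out: Moves the arm, as the interface text tells. Its arguments: {"type":"object","properties":{"series":{"type":"array","items":{"type":"array"}},"fingers":{"type":"number"},"squeeze":{"type":"number"}},"required":["series"]}

```bash
mkdir -p pics; cat > h.py <<'E'
import numpy as np, cv2
from rig import manip
def look(n,f):
    d=manip.get_image(n); cv2.imwrite('pics/'+f,d['frame']); np.savez('pics/'+f[:-4]+'_'+n,**{k:d[k] for k in('K','rvec','tvec')}); return d
def back(d,uv,z):
    R=cv2.Rodrigues(np.array(d['rvec'],float))[0]; t=np.array(d['tvec'],float).ravel(); c=-R.T@t
    r=R.T@np.linalg.inv(d['K'])@np.array([uv[0],uv[1],1.]); return c+r*(z-c[2])/r[2]
def proj(d,P):
    return cv2.projectPoints(np.array(P,float).reshape(-1,3),np.array(d['rvec'],float),np.array(d['tvec'],float),np.array(d['K'],float),None)[0].reshape(-1,2)
E
python3 - <<'E'
from h import *
a=look('top','t1.png');b=look('side','s1.png')
cv2.imwrite('pics/b1.png',np.hstack([cv2.resize(x['frame'],(400,300)) for x in(a,b)]))
print(manip.get_state())
E
```

```text
{'clock': 0.1, 'qpos': array([ 1.13599414e+00,  2.76514305e-01,  1.50598341e+00, -7.31820381e-07,
        1.36072425e+00, -1.20990929e-01]), 'qd': array([ 0.00161855, -0.002571  , -0.00281463,  0.00118849,  0.00032173,
       -0.00093999]), 'effort': array([ 1.18758133e-03, -4.17701733e+01, -2.46405137e+01, -2.60750012e-04,
        5.86288239e-03, -2.20822852e-05]), 'position': array([0.17729589, 0.54649075, 0.23054539]), 'ee_rot': array([ 3.96229285e-04,  8.08914393e-01,  5.87925881e-01, -7.11799763e-04]), 'contact_force': array([ 0.37082743, -0.69792166, -0.31707139]), 'moment': array([-0.03187914, -0.05335637,  0.04098531]), 'width': 0.08548315130615683}
```

View pics/t1.png

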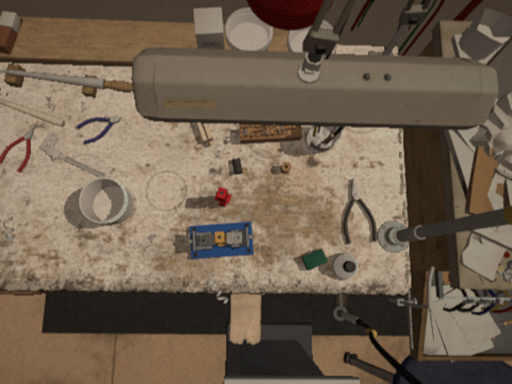

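View pics/s1.png

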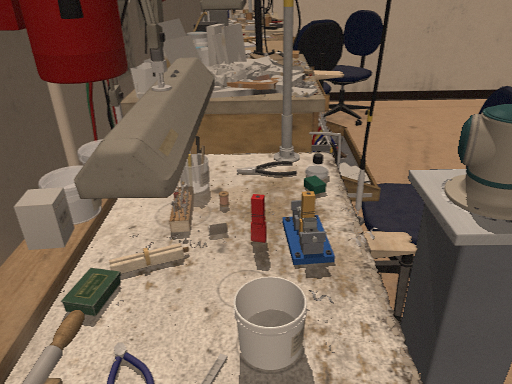

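The top view shows the blue jig at about (221,240), with its long axis roughly along image x. The red look-alike is at (222,197), the loupe at (235,166), the spool at (285,168) and the wax block at (314,259). The side view shows the brass tower at (308,200), with the red decoy to its left. Next I'll measure the jig corners.

```bash
python3 - <<'E'
from h import *
a=manip.get_image('top');b=manip.get_image('side')
for d in(a,b): print(back(d,(256,192),0), proj(d,[[0.178,.547,.231],[.4,0,0],[.4,.3,0],[.6,0,0]]).round().tolist())
hsv=cv2.cvtColor(a['frame'],cv2.COLOR_BGR2HSV); m=cv2.inRange(hsv,(100,120,60),(125,255,255)); m[:215]=0;m[265:]=0;m[:,:180]=0;m[:,262:]=0
pts=cv2.findNonZero(m); r=cv2.minAreaRect(pts); bx=cv2.boxPoints(r); print(r,bx)
for p in bx: print(back(a,p,.014))
print(back(a,r[0],.014))
A=cv2.resize(a['frame'][215:265,175:265],None,fx=8,fy=8,interpolation=2)
B=cv2.resize(b['frame'][180:270,270:345],None,fx=6,fy=6,interpolation=2)
cv2.imwrite('pics/c1.png',A);cv2.imwrite('pics/c2.png',B)
w=np.zeros((600,800,3),np.uint8); w[:300,:540]=cv2.resize(A,(540,300)); 
for n,uv,z in (('red',(222,197),.05),('loupe',(235,166),.01),('spool',(285,168),.02),('wax',(314,259),.02)): print(n,back(a,uv,z))
E
```

```text
[0.58749179 0.08948232 0.        ] [[-12.0, 398.0], [292.0, 268.0], [168.0, 267.0], [291.0, 188.0]]
[ 0.57093136 -0.03957299  0.        ] [[638.0, 265.0], [326.0, 199.0], [350.0, 281.0], [244.0, 200.0]]
((220.67694091796875, 240.00575256347656), (31.471975326538086, 61.51696014404297), 85.51539611816406) [[188.78221 226.72299]
 [250.11082 221.9129 ]
 [252.57167 253.28851]
 [191.24306 258.0986 ]]
[0.49581272 0.25156482 0.014     ]
[0.51021349 0.10337541 0.014     ]
[0.43452633 0.09621459 0.014     ]
[0.42094938 0.24243541 0.014     ]
[0.46508581 0.17367752 0.014     ]
red [0.56413976 0.17171007 0.05      ]
loupe [0.6508722  0.14351519 0.01      ]
spool [0.64613753 0.01870355 0.02      ]
wax [ 0.42300374 -0.0512504   0.02      ]
```

View pics/c1.png

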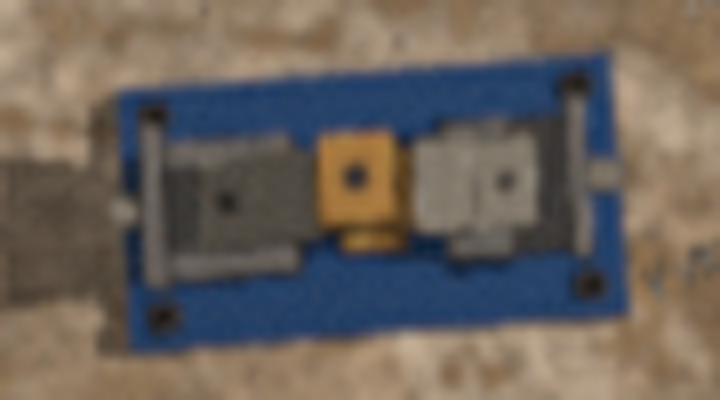

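View pics/c2.png

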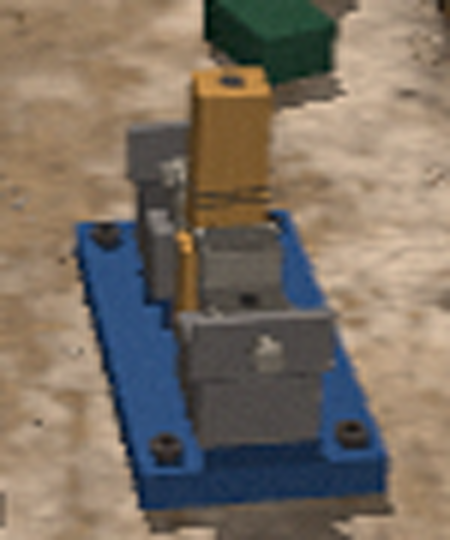

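The close-ups show an upright brass tower with its top hole at top-view pixel (219.5,237) and side-view pixel (308.7,193.7). A shoe stands on each side. Next I'll triangulate the tower top and plan the approach.

```bash
cat >> h.py <<'E'
def rows(gx,gy,gz,yaw,vmax=38,wmax=6.8,P=None,Y=None):
    s=manip.get_state()
    if P is None:
        P=np.array(s['position']);w,x,y,z=s['ee_rot'];Y=np.arctan2(2*(x*y+w*z),w*w+x*x-y*y-z*z)
    G=np.array([gx,gy,gz]);D=(G-P)*1000;dy=np.degrees(yaw-Y)
    n=int(max(np.ceil(np.linalg.norm(D)/vmax),np.ceil(abs(dy)/wmax),1))
    out=[]
    for i in range(n):
        y0=Y+np.radians(dy)*i/n; d=D/n
        out.append([[round(float(d[0]*np.cos(y0)+d[1]*np.sin(y0)),1),round(float(d[0]*np.sin(y0)-d[1]*np.cos(y0)),1),round(float(-d[2]),1)],round(float(-dy/n),2)])
    print('now',P.round(4),'yaw',round(Y,4),'F',s['contact_force'].round(1),'w',round(s['width'],4),'t',round(s['clock'],2)); print(out)
E
python3 - <<'E'
from h import *
from rig import manip
a=manip.get_image('top');b=manip.get_image('side')
M=[]
for d in(a,b):
    M.append(d['K']@np.hstack([cv2.Rodrigues(np.array(d['rvec'],float))[0],np.array(d['tvec'],float).reshape(3,1)]))
X=cv2.triangulatePoints(M[0],M[1],np.array([[219.5],[236.9]]),np.array([[308.7],[193.7]]));print((X[:3]/X[3]).ravel())
print(back(a,(219.5,236.9),.112),back(b,(308.7,193.7),.112))
rows(.465,.174,.17,.095)
E
```

```text
[0.46506767 0.17155949 0.11025914]
[0.46547692 0.17138397 0.112     ] [0.46501342 0.17481806 0.112     ]
now [0.1774 0.5468 0.231 ] yaw 1.257 F [-0.1 -0.2  0.7] w 0.0855 t 0.3
[[[-20.4, 29.9, 4.7], 5.12], [[-17.7, 31.6, 4.7], 5.12], [[-14.8, 33.1, 4.7], 5.12], [[-11.8, 34.2, 4.7], 5.12], [[-8.7, 35.2, 4.7], 5.12], [[-5.5, 35.8, 4.7], 5.12], [[-2.3, 36.1, 4.7], 5.12], [[0.9, 36.2, 4.7], 5.12], [[4.2, 36.0, 4.7], 5.12], [[7.4, 35.5, 4.7], 5.12], [[10.5, 34.7, 4.7], 5.12], [[13.5, 33.6, 4.7], 5.12], [[16.5, 32.2, 4.7], 5.12]]
```

Call:
carry_out([
  [[-20.4,29.9,3],5.1],
  [[-17.7,31.6,3],5.1],
  [[-14.8,33.1,3],5.1],
  [[-11.8,34.2,3],5.1],
  [[-8.7,35.2,3],5.1],
  [[-5.5,35.8,3],5.1],
  [[-2.3,36.1,3],5.1],
  [[0.9,36.2,3],5.1],
  [[4.2,36,3],5.1],
  [[7.4,35.5,3],5.1],
], fingers=60, squeeze=30)

```text
clock: 1.13
position: [0.3997, 0.2533, 0.1986]
ee_rot: [-0.003, 0.986, 0.169, 0.001]
contact_force: [0.2, 0.7, 0.7]
width: 0.06
```

```bash
python3 -c "
from h import *
rows(.4652,.173,.17,.095)"
```

```text
now [0.3997 0.2533 0.1986] yaw 0.3392 F [0.2 0.7 0.7] w 0.06 t 1.13
[[[11.7, 32.5, 9.5], 4.66], [[14.3, 31.4, 9.5], 4.66], [[16.8, 30.2, 9.5], 4.66]]
```

Call:
carry_out([
  [[11.7,32.5,9.5],4.7],
  [[14.3,31.4,9.5],4.7],
  [[16.8,30.2,9.5],4.6],
  [[0,0,0],0],
  [[0,0,0],0],
])

```text
clock: 1.55
position: [0.4723, 0.1621, 0.1689]
ee_rot: [-0.003, 0.999, 0.035, 0.003]
contact_force: [-0.1, -0.3, -0.3]
width: 0.0601
```

```bash
python3 - <<'E'
from h import *
rows(.4652,.173,.14,.095)
a=look('top','t2.png');b=look('side','s2.png')
A=cv2.resize(a['frame'][190:280,160:280],None,fx=5,fy=5,interpolation=2)
B=cv2.resize(b['frame'][120:270,260:360],(400,600),interpolation=2)
w=np.zeros((600,800,3),np.uint8)
w[:300,:400]=cv2.resize(A,(400,300)); w[:,400:]=B
cv2.imwrite('pics/c3.png',w)
E
```

```text
now [0.4723 0.1621 0.1689] yaw 0.0705 F [-0.1 -0.3 -0.3] w 0.0601 t 1.55
[[[-6.3, -11.4, 28.9], -1.4]]
```

View pics/c3.png

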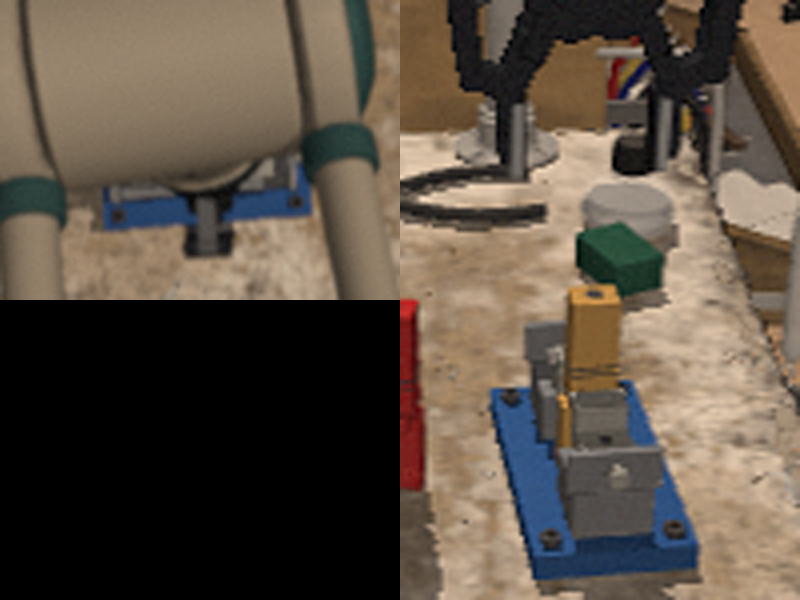

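The fingers straddle the tower in the side view, with their midline at about x=590 in the crop and the tower at about 593. The top view is hidden by the arm. I'll correct the position and go down.

Call:
carry_out([
  [[-6.3,-11,25],-1.4],
  [[0,0,10],0],
  [[0,0,0],0],
])

```text
clock: 1.9
position: [0.4645, 0.1774, 0.1355]
ee_rot: [-0.004, 0.999, 0.052, 0.006]
contact_force: [0.3, -0.4, 0.3]
width: 0.0601
```

```bash
python3 - <<'E'
from h import *
rows(.4652,.173,.077,.095,vmax=15)
b=look('side','s3.png')
print(proj(b,[[.4652,.173,.133],[.4652,.173,.112]]))
cv2.imwrite('pics/c4.png',cv2.resize(b['frame'][130:270,260:360],(500,600),interpolation=2)[:, :])
E
```

```text
now [0.4645 0.1774 0.1355] yaw 0.1035 F [ 0.3 -0.4  0.3] w 0.0601 t 1.9
[[[0.1, 1.1, 14.6], 0.12], [[0.1, 1.1, 14.6], 0.12], [[0.1, 1.1, 14.6], 0.12], [[0.1, 1.1, 14.6], 0.12]]
[[308.93360121 183.67848346]
 [308.50440069 193.24849635]]
```

View pics/c4.png

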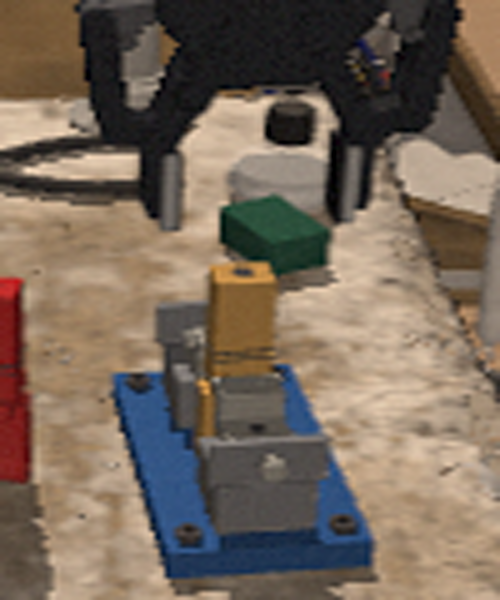

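```bash
python3 - <<'E'
from h import *
f=cv2.imread('pics/s3.png'); b=dict(np.load('pics/s3_side.npz'))
s=manip.get_state();P=s['position'];Y=.1035
ex=np.array([np.cos(Y),np.sin(Y),0]);ey=np.array([-np.sin(Y),np.cos(Y),0])
pts=[P+ex*sx*k+ey*sy*.011+np.array([0,0,.006]) for sx in(-1,1) for k in(.03,.0445) for sy in(-1,1)]
J=np.array([.4652,.173,0]);jy=.095;jx=np.array([np.cos(jy),np.sin(jy),0]);j2=np.array([-np.sin(jy),np.cos(jy),0])
pts+=[J+jx*sx*.012+j2*sy*.01+np.array([0,0,.112]) for sx in(-1,1) for sy in(-1,1)]
pts+=[J+jx*sx*.04+j2*sy*.075+np.array([0,0,.014]) for sx in(-1,1) for sy in(-1,1)]
uv=proj(b,pts); im=cv2.resize(f[155:270,260:360],None,fx=6,fy=5.2,interpolation=2)
for i,(u,v) in enumerate(uv): cv2.circle(im,(int((u+.5-260)*6),int((v+.5-155)*5.2)),2,(0,0,255) if i%2==0 else (0,255,0),-1)
cv2.imwrite('pics/c5.png',im)
E
```

```text
(no output)
```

View pics/c5.png

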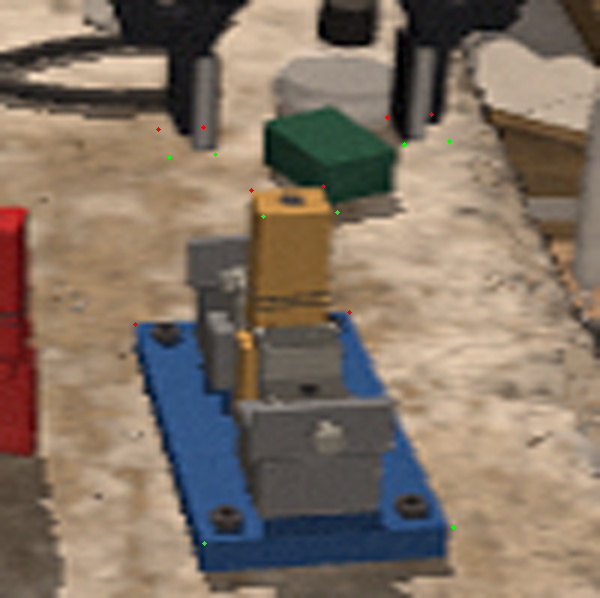

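The projections of the fingers, jig plate and tower match the picture to within 1–2 mm. Next I'll descend along the plan.

Call:
carry_out([
  [[0.5,1.5,20],0.3],
  [[0.5,1.5,18],0.2],
  [[0,1.0,14],0],
  [[0,0,0],0],
])

```text
clock: 2.28
position: [0.4673, 0.1786, 0.0874]
ee_rot: [-0.005, 0.999, 0.051, 0.01]
contact_force: [-0.2, -0.3, -0.4]
width: 0.0601
```

```bash
python3 -c "
from h import *
rows(.4652,.173,.077,.095)"
```

```text
now [0.4673 0.1786 0.0874] yaw 0.1021 F [-0.2 -0.3 -0.4] w 0.0601 t 2.28
[[[-2.7, 5.4, 10.4], 0.41]]
```

Call:
carry_out([
  [[-1.3,2.8,5],0.2],
  [[-1.3,2.8,5],0.2],
  [[0,0,0],0],
  [[0,0,0],0],
])

```text
clock: 2.62
position: [0.4667, 0.1745, 0.0801]
ee_rot: [-0.006, 0.999, 0.049, 0.013]
contact_force: [0.9, -0.2, -0.2]
width: 0.0603
```

```bash
python3 -c "
from h import *
rows(.4652,.173,.077,.095)"
```

```text
now [0.4667 0.1745 0.0801] yaw 0.0976 F [ 0.9 -0.2 -0.2] w 0.0603 t 2.62
[[[-1.7, 1.3, 3.1], 0.15]]
```

Call:
carry_out([
  [[-1.7,1.5,3],0],
  [[0,0,0],0],
  [[0,0,0],0],
  [[0,0,0],0],
], fingers=0, squeeze=35)

```text
clock: 2.95
position: [0.4659, 0.1728, 0.0786]
ee_rot: [-0.006, 0.999, 0.049, 0.014]
contact_force: [-0.7, 0.1, -2.0]
width: 0.0237
```

```bash
python3 -c "
from h import *
rows(.4652,.173,.077,.095)
print(manip.get_state()['moment'],manip.get_state()['ee_rot'])"
```

```text
now [0.4659 0.1728 0.0786] yaw 0.0972 F [-0.7  0.1 -2. ] w 0.0237 t 2.95
[[[-0.7, -0.3, 1.6], 0.13]]
[ 0.07073488  0.29958928 -0.03599959] [-0.00604739  0.99869697  0.04866517  0.01412395]
```

The grip is on at 23.7 mm width with low forces. Now I'll rock toward the left shoe, which is tool −y, along an arc.

Call:
carry_out([
  [[0,-4,0.1],0],
  [[0,-4,0.4],0],
  [[0,-4,0.6],0],
  [[0,-4,0.8],0],
])

```text
clock: 3.28
position: [0.4651, 0.1797, 0.0783]
ee_rot: [0.004, 0.999, 0.053, 0.014]
contact_force: [-1.2, -8.6, 7.1]
width: 0.0236
```

```bash
python3 -c "
from h import *
rows(.4659-.018*.097,.1728+.018,.0786-.002,.095)
print(manip.get_state()['moment'],manip.get_state()['ee_rot'])"
```

```text
now [0.4651 0.1797 0.0783] yaw 0.1056 F [-1.2 -8.6  7.1] w 0.0236 t 3.28
[[[0.2, -11.1, 1.7], 0.61]]
[-1.81798721  0.17168822 -0.13774247] [0.003931   0.99850224 0.05268817 0.0142046 ]
```

Call:
carry_out([
  [[0,-5,0.3],0],
  [[0,-5,0.4],0],
  [[0,-5,0.5],0],
  [[0,-5,0.5],0],
])

```text
clock: 3.62
position: [0.4641, 0.1894, 0.0773]
ee_rot: [0.015, 0.998, 0.057, 0.014]
contact_force: [0.4, -9.3, 1.7]
width: 0.0235
```

```bash
python3 - <<'E'
from h import *
rows(.4659-.018*.097,.1728+.018,.0786-.002,.095)
print(manip.get_state()['moment'],manip.get_state()['ee_rot'])
b=look('side','s4.png')
cv2.imwrite('pics/c6.png',cv2.resize(b['frame'][170:270,260:360],(600,600),interpolation=2))
E
```

```text
now [0.4641 0.1894 0.0773] yaw 0.1149 F [ 0.4 -9.3  1.7] w 0.0235 t 3.62
[[[0.2, -1.4, 0.7], 1.14]]
[-1.67290353 -0.16867743 -0.13095894] [0.0154932  0.9981382  0.05719575 0.0144481 ]
```

View pics/c6.png

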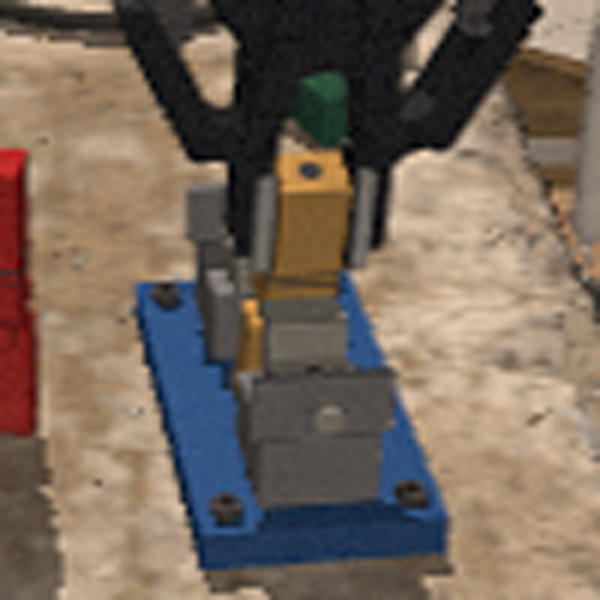

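The tower now leans toward the left (near) shoe, an estimated 0.21 rad from the grasp displacement, and the force is steady at about 9 N. I'll nudge it slightly further, then swing back.

Call:
carry_out([
  [[0,-4,0.5],0],
  [[0,6,-0.8],0.4],
  [[0,7,-0.8],0.4],
  [[0,7,-0.6],0.4],
  [[0,7,-0.2],0],
])

```text
clock: 4.08
position: [0.4664, 0.1705, 0.0803]
ee_rot: [0.011, 0.999, 0.044, 0.015]
contact_force: [-1.6, 8.9, 0.5]
width: 0.0238
```

```bash
python3 - <<'E'
from h import *
rows(.4659+.018*.097,.1728-.018,.0786-.002,.095)
print(manip.get_state()['moment'],manip.get_state()['ee_rot'])
E
```

```text
now [0.4664 0.1705 0.0803] yaw 0.0894 F [-1.6  8.9  0.5] w 0.0238 t 4.08
[[[-0.2, 15.8, 3.7], -0.32]]
[1.69514651 0.47001356 0.04536864] [0.01097527 0.99883867 0.04448972 0.01488383]
```

Call:
carry_out([
  [[0,6,1.5],0],
  [[0,6,1.2],0],
  [[0,6,1],0],
  [[0,6,1],0],
])

```text
clock: 4.42
position: [0.4675, 0.1563, 0.0786]
ee_rot: [-0.002, 0.999, 0.038, 0.015]
contact_force: [-2.2, 9.0, 1.9]
width: 0.0232
```

```bash
python3 - <<'E'
from h import *
rows(.4659+.018*.097,.1728-.018,.0786-.002,.095)
print(manip.get_state()['moment'],manip.get_state()['ee_rot'])
E
```

```text
now [0.4675 0.1563 0.0786] yaw 0.0754 F [-2.2  9.   1.9] w 0.0232 t 4.42
[[[0.1, 1.5, 2.0], -1.13]]
[1.68823759 0.49698122 0.12714057] [-0.00198428  0.99917323  0.03768577  0.0151227 ]
```

Call:
carry_out([
  [[0,5,1],0],
  [[0,5,1],0],
])

```text
clock: 4.58
position: [0.4676, 0.1526, 0.0779]
ee_rot: [-0.01, 0.999, 0.034, 0.015]
contact_force: [-3.2, 13.5, 2.4]
width: 0.0236
```

```bash
python3 - <<'E'
from h import *
rows(.4659,.1728,.0786,.095)
print(manip.get_state()['moment'],manip.get_state()['ee_rot'])
b=look('side','s5.png')
cv2.imwrite('pics/c7.png',cv2.resize(b['frame'][170:270,260:360],(600,600),interpolation=2))
E
```

```text
now [0.4676 0.1526 0.0779] yaw 0.067 F [-3.2 13.5  2.4] w 0.0236 t 4.58
[[[-0.4, -20.3, -0.7], -1.6]]
[2.34213646 0.68559386 0.1772232 ] [-0.00980178  0.99926959  0.03364414  0.01524075]
```

View pics/c7.png

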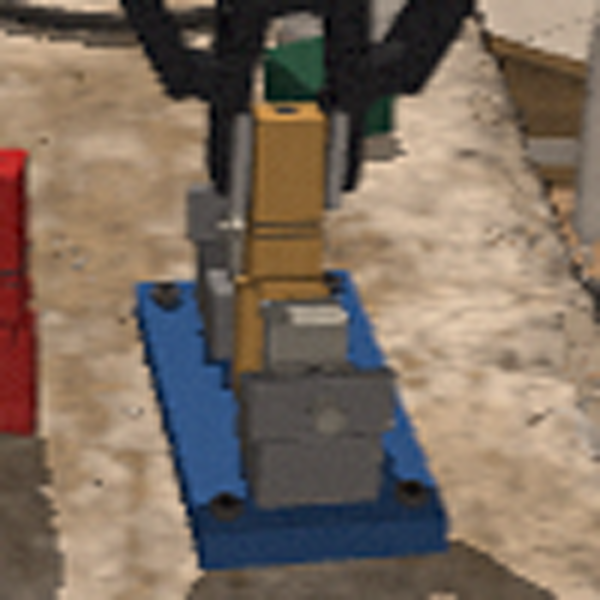

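The block now leans the other way, toward the right shoe. The left shoe is clearly out with its ear uncovered, and the force rise to 13.5 N suggests the right shoe is near its stop. Next I'll bring the block upright.

Call:
carry_out([
  [[0,-7,-0.7],-0.4],
  [[0,-7,-0.5],-0.4],
  [[0,-7,-0.2],-0.4],
  [[0,-4,0],0],
])

```text
clock: 4.97
position: [0.4662, 0.1713, 0.0812]
ee_rot: [-0.003, 0.999, 0.047, 0.016]
contact_force: [-0.0, -4.9, 1.4]
width: 0.0236
```

```bash
python3 - <<'E'
from h import *
rows(.4659,.1728,.0786,.095)
print(manip.get_state()['moment'],manip.get_state()['ee_rot'])
E
```

```text
now [0.4662 0.1713 0.0812] yaw 0.0939 F [-0.  -4.9  1.4] w 0.0236 t 4.97
[[[-0.2, -1.5, 2.6], -0.06]]
[-1.20816766  0.08135431 -0.04886709] [-0.0033114   0.99876533  0.04696774  0.01583924]
```

Call:
carry_out([
  [[0,-1.5,0],0],
  [[0,0,-4],0],
  [[0,0,-4],0],
  [[0,0,-4],0],
], squeeze=45)

```text
clock: 5.3
position: [0.4641, 0.172, 0.0925]
ee_rot: [-0.002, 0.999, 0.048, 0.014]
contact_force: [-0.5, 0.7, -3.9]
width: 0.0233
```

```bash
python3 - <<'E'
from h import *
rows(.4659,.1728,.0786,.095)
print(manip.get_state()['moment'],manip.get_state()['ee_rot'])
E
```

```text
now [0.4641 0.172  0.0925] yaw 0.0962 F [-0.5  0.7 -3.9] w 0.0233 t 5.3
[[[1.8, -0.6, 13.9], 0.07]]
[-0.02515257  0.0270192   0.0355549 ] [-0.00174019  0.99874492  0.04807391  0.01394481]
```

Lifted 11 mm with −3.9 N, about the block's weight, so it is not catching on the shoes. Now up to the final height.

Call:
carry_out([
  [[0.5,0,-10],0],
  [[0.5,0,-15],0],
  [[0.4,0,-15],0],
  [[0.4,0,-15],0],
  [[0.3,0,-12],0],
  [[0,0,-5],0],
  [[0,0,0],0],
  [[0,0,0],0],
])

```text
clock: 5.97
position: [0.4621, 0.1738, 0.168]
ee_rot: [-0.004, 0.999, 0.047, 0.012]
contact_force: [-0.8, -0.5, -2.9]
width: 0.0237
```

```bash
python3 - <<'E'
from h import *
rows(.4652,.173,.166,.095)
s=manip.get_state();print(s['qd'].round(4),s['ee_rot'])
b=look('side','s6.png')
cv2.imwrite('pics/c8.png',cv2.resize(b['frame'][150:270,260:360],(500,600),interpolation=2))
E
```

```text
now [0.4621 0.1738 0.168 ] yaw 0.0938 F [-0.8 -0.5 -2.9] w 0.0237 t 5.97
[[[3.0, 1.1, 2.0], -0.07]]
[ 0.0016 -0.0055  0.0013  0.0047  0.0033 -0.0016] [-0.00440136  0.99881503  0.04693836  0.01208075]
```

View pics/c8.png

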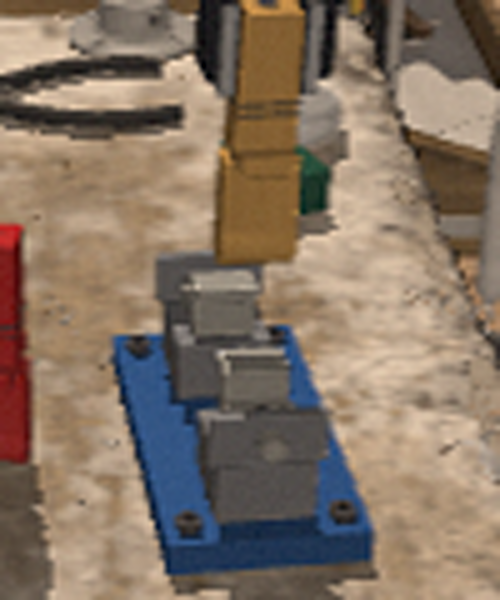

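The block is clear of the jig, close to upright and held centrally. Both shoes are out against their pedestals. I'll let it settle and hand in.

Call:
carry_out([
  [[0,0,0],0],
  [[0,0,0],0],
])

```text
clock: 6.18
position: [0.461, 0.1736, 0.1663]
ee_rot: [-0.004, 0.999, 0.047, 0.01]
contact_force: [0.3, 0.2, -2.9]
width: 0.023
```

```bash
python3 - <<'E'
from h import *
s=manip.get_state();print(s['position'],s['qd'].round(4),s['contact_force'],s['width'])
print(manip.sign_off())
E
```

```text
[0.46099491 0.17359805 0.16632452] [ 0.0008  0.0082  0.0141  0.0022 -0.0036  0.0001] [ 0.31830705  0.24088717 -2.90783855] 0.022986765363192482
the job is handed in; nothing more can be done
None
```

I freed the locating block and handed the job in at about 6.2 s of the 38 s allowed. `sign_off` reported no verdict, so whether it passed is not confirmed.

**What I did:** I gripped the tower along the jig's x. I rocked it about 0.2 rad toward the left shoe, then a little further toward the right one. The sideways force stayed around 9 N, rising to 13.5 N near the right shoe's stop. I then brought the block upright and lifted it straight up without it catching.

**Last checks:**
- **Hold:** the gripper still holds the block, at 23 mm opening with about 2.9 N of load, which matches its weight.
- **Position:** its underside is about 25 mm above the shoe tops, worked out from the gripper height. It is roughly 4 mm sideways of the jig's centre.
- **Shoes:** the last side picture shows both shoes out and the block clear of them. I judged how far they moved from the block's tilt and the picture, and did not measure it.
- **Tilt:** the tool had leaned about 0.02 rad from vertical. I did not measure the block's own tilt; it looked close to upright in the picture.
- **Drift:** the arm sagged about 1–2 mm between the last two readings, and joint speeds at hand-in were no more than about 0.014 rad/s, so it was settling rather than perfectly still.
- **Bystanders:** I kept the gripper away from the wax block, spool, loupe and red look-alike. I did not measure their final positions.

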